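# Put the garlic away in the spring-tray keeper

### The job

Put the garlic bulb away in the wooden keeper: press the release button on its top so that the tray springs out, set the bulb down in the tray in front of its partition, without dropping it, then push the tray gently home until it clicks and stays shut. Go easy on the keeper and leave the other things on the worktop where they are.

Things in the scene. Friction and masses are not known exactly. Their poses are not given: they have to be found in the camera images.
- keeper: Garlic keeper, fixed to the worktop: a light wooden box 160 mm deep (x), 156 mm wide (y), 83 mm high, open at the front, with a tray in it. Origin on the worktop; the housing reaches from x = -98 mm (front edge) to x = +62 mm (back) and y = +-78 mm. Its +x axis is the direction in which the tray is pushed home; z is up.
- release_top (a point): Middle of the top of the round steel release button (28 mm across) on the keeper's roof, 98 mm above the worktop when up, 15 mm above the roof. At 11 mm behind the keeper's origin. It moves with the button, straight down.
- keeper_release (a joint): Travel of the release button in m: 0 up, 0.012 fully down on a hard stop. Spring: 1.4 N to start, 3.6 N at 5 mm, where the tray is let go, 6.8 N fully down: a press of 5 to 6 N is enough. It is also pushed down by the tray's tooth while the tray is pushed home, and springs up again (the click).
- keeper_tray (a joint): Travel of the tray in m out along the keeper's -x: 0 latched, 0.105 fully out, -0.002 hard stop. A damped spring pushes it out, 4 N shut, 1 N fully out. To latch, push it 1 to 2 mm past 0: the push needed rises to about 8 to 10 N some 4 mm before 0, falls to 4 N at the click, then rises steeply on the stop; 15 N is plenty. Let go, it rests at 0; not clicked, it springs out again.
- tray_front (a point): Middle of the outer face of the tray's flat wooden front panel (12 mm thick, 156 mm wide, from 7 to 77 mm above the worktop), 55 mm above the worktop; moves with the tray. With the tray shut it stands 110 mm in front of the keeper's origin.
- tray_bay (a point): Middle of the floor of the tray's bay, 9 mm above the worktop; axes as the keeper's, moves with the tray. The bay is 97 mm long (x, between the front panel, 70 mm high, and the thin partition, top 47 mm above the worktop) and 130 mm wide (y), with side walls 32 mm above the worktop. With the tray fully out the bay lies in front of the housing, whose front edge is then about 57 mm behind this point.
- garlic: Garlic bulb, about 60 mm across and 58 mm high with its tapering neck, 0.04 kg, standing on the worktop. Origin at the centre of its underside; widest at about 22 mm up. It fits under the keeper's roof when it stands.
- lemon: Bystander: lemon, 78x55x56 mm, loose. Origin at its underside.
- mill: Bystander: turned wooden salt mill, 55 mm across, 164 mm high, loose. Origin at its underside.
- timer: Bystander: round kitchen timer, 64 mm across, 58 mm high, loose. Origin at its underside.
- peeler: Bystander: vegetable peeler with dark handle, 170x25x18 mm, loose, lying. Origin at its underside.
Things that resemble listed ones, but are neither listed nor needed, are in the scene too. Leave any green or turquoise look-alike of the garlic alone.

How it is judged:
On the way, in this order (a step that is already met when the one before it is completed fails the run):
1. The release has been pressed and the tray has sprung out (value of joint keeper_tray above 0.09 m), for 0.2 s.
2. The garlic stands in the open tray's bay, let go (x of garlic in the frame of tray_bay between -0.05 and 0.05 m and y of garlic in the frame of tray_bay between -0.066 and 0.066 m and z of garlic in the frame of tray_bay between -0.005 and 0.035 m and value of joint keeper_tray above 0.07 m and contact force between the fingers and garlic below 0.05 N), for 0.2 s.
At the end, for the whole second after the job is handed in: The tray is latched shut (within 3 mm of its latched position, at rest, release button up within 2 mm) and the garlic lies still in the tray's bay, in front of the partition (value of joint keeper_tray between -0.003 and 0.003 m and velocity of joint keeper_tray between -0.01 and 0.01 m/s and value of joint keeper_release below 0.002 m and x of garlic in the frame of tray_bay between -0.05 and 0.05 m and y of garlic in the frame of tray_bay between -0.066 and 0.066 m and z of garlic in the frame of tray_bay between -0.005 and 0.035 m and linear speed of garlic below 0.03 m/s); the robot touches nothing.
It fails at once if The robot presses on any part of the keeper with more than 25 N (contact force between any of the fingers, the arm and keeper above 25 N).
It fails at once if The garlic is dropped or thrown (moves faster than 0.75 m/s out of the fingers) (linear speed of garlic above 0.75 m/s and contact force between the fingers and garlic below 0.05 N).
It fails at once if A bystander is moved by more than 30 mm (distance of any of lemon, mill, timer, peeler from where it was at the start of the episode above 0.03 m).
It also fails if it takes over 64 s, if anything falls off the work surface, if the arm or the gripper's body presses on something with over 40 N, if the wrist force passes 120 N, or if a joint passes its speed limit or range.

### The arm

A 7-joint arm with a two-finger parallel gripper is mounted at the origin on a cart in front of the work surface, level with it; the furniture and walls round the work are solid. World frame = base frame: x ahead of the robot, y to its left, z up, the work surface at z = 0. Lengths are in m, angles in rad, forces in N, time in s.
With the tool pointing down it reaches from about 0.4 to 0.85 m from the base axis. Payload 4.5 kg.
Tool frame: the origin (TCP) lies at the very end of the fingers, on their centre line; the grasp point (between the pads) lies 19 mm behind it; z points along the fingers, x is the direction in which the jaws open and shut, and the axes are right-handed (so a half turn about z gives the same grasp; the last joint's range is limited). The gripper opens to 88 mm and grips with 3 to 60 N. Pads are 18 mm wide; open, the fingers measure 123 mm over their backs; the gripper's body (75 mm by 187 mm) begins 45 mm behind the grasp point.
Start: joints at [-1.17, 0.689, -0.195, 1.565, 0.157, 0.902, -0.215], TCP at [0.224, 0.583, 0.239] pointing down, gripper open.
Joint ranges: [-3.01, 3.01], [-0.46, 2.08], [-1.47, 1.51], [0.13, 2.56], [-1, 4.14], [0.04, 2.09], [-2.66, 2.66]. Speed limits (rad/s): [2.57, 2.57, 3.14, 3.14, 3.14, 3.14, 3.14].

### API

Orientations are given as a unit quaternion [x, y, z, w].
In Python, from plant import * gives the robot as it stands.
- The arm moves only by the tool apply_moves, never from a script. Its argument "series" is a list of rows, each an object of numbers: "x", "y", "z": the shift along the tool's x, y, z in units of 80 cm (1.0 is 80 cm); "wx", "wy", "wz": the turn, a rotation vector about the tool's x, y, z in units of pi rad (1.0 is pi rad); "fingers": the opening, from -1 (shut) to 1 (fully open), so that 0 is half open. In form: [{"x": .., "y": .., "z": .., "wx": .., "wy": .., "wz": .., "fingers": ..}, ...]. A call has 1 to 8 rows; each row shifts and turns the pose as measured when the row begins, along the tool's axes as they then stand; what a row does not reach is not made up. A row lasts 1/8 s, in which the tool goes at most 62.5 mm and 10.7 degrees, less where a joint would pass 70% of its speed; a pose out of reach is approached as far as the arm can. A call with a number of a shift or a turn outside -1 to 1 is refused whole. A call with a gripper value outside its range is refused whole. The fingers move at their own pace and stop on an object; "force" is the grip in N (left out, the last holds). Time passes only in rows, so rows that do not move let the fingers close. It gives the time, the measured TCP pose, the force and the opening at its end, in the units of the state.
- get_state(): the state, without advancing time (a new reading comes with each control period).
- snapshot(name): name is "scene" or "top" or "wrist"; returns (picture, depth): 480x640x3 uint8, red, green, blue; 480x640 float32, m along the optical axis (not along the pixel's ray), 0 where there is no reading.
- camera_model(name): a dict with "camera_matrix" (3x3 intrinsics, pixels), "world_from_camera" (4x4, takes a point from camera to world coordinates). Camera axes: x right, y up, looking along -z (the intrinsics and any distortion apply to the point x, -y, -z); pixel columns grow to the right and rows downward; lengths in m; the calibration is good to about 2 mm. The wrist camera is an equidistant fisheye: a pixel r from the principal point sees the ray r / f radians off the axis. A picture is of the moment at which its call begins: read the wrist's pose just before it. camera_model takes no time and is no camera call; for the wrist camera it gives the pose at the moment of the call.
- finish_job(): hands the job in, once; it reports no verdict.
The state is a dict: "clock": time; "q": joint angles; "qd": joint speeds; "joint_torque": joint torques, N m; "tool_pos": TCP position; "eef_rot": TCP orientation; "contact_force": force on the tool from outside, world axes, zero at the start; "moment": the same for the moment, N m; "opening": opening from 0.0 (shut) to 1.0 (fully open).
Only numpy, scipy, OpenCV 4.12 (cv2) and the standard library are available. Lean on these libraries where they do the work, as an engineer would, in place of code of your own. Each camera call takes 0.05 s, during which the arm holds its last target. There are 200 camera calls.

## Working session

There is one attempt and no reset: what is moved stays moved. The work goes in short steps, Python scripts to look and compute and a tool call to move; the robot and the scene stay as the last step left them, time stands still between calls to the robot, and variables do not carry over. Pictures are saved under pics/ and viewed, about 8 in all and at most 12, crops included, and the job is handed in when it is done.

Besides the shell and the picture viewer there is one more tool, called after "Emit:" in YAML: its name, and indented under it one key for each argument. apply_moves: Moves the arm, as the interface text tells. Its arguments: {"type":"object","properties":{"series":{"type":"array","items":{"type":"object","properties":{"x":{"type":"number"},"y":{"type":"number"},"z":{"type":"number"},"wx":{"type":"number"},"wy":{"type":"number"},"wz":{"type":"number"},"fingers":{"type":"number"}}}},"force":{"type":"number"}},"required":["series"]}

```bash
mkdir -p pics; ls; cat > h.py <<'E'
from plant import *
import numpy as np, cv2
from scipy.spatial.transform import Rotation as R
def snap(n,f):
    m=camera_model(n); p,d=snapshot(n); cv2.imwrite('pics/'+f+'.png',p[:,:,::-1]); np.savez('pics/'+f,d=d,p=p,K=m['camera_matrix'],T=m['world_from_camera']); return p,d,m
def cloud(d,K,T):
    v,u=np.mgrid[:480,:640]; K=np.array(K);T=np.array(T)
    c=np.stack([(u-K[0,2])/K[0,0]*d,-(v-K[1,2])/K[1,1]*d,-d],-1)
    return c@T[:3,:3].T+T[:3,3]
E
python3 - <<'E'
from h import *
print(get_state())
for n in('scene','top'):
    p,d,m=snap(n,n+'0'); print(n,m)
a=cv2.imread('pics/scene0.png');b=cv2.imread('pics/top0.png')
E
```

```text
pics
{'clock': 0.0, 'q': array([-1.17020448,  0.68996368, -0.19453234,  1.56633554,  0.15729805,
        0.90252437, -0.21504679]), 'qd': array([ 0.00176451,  0.00104516, -0.00060369,  0.00235276,  0.00039941,
        0.00075382,  0.0004757 ]), 'joint_torque': array([-1.89292446e-04, -5.27556932e+01, -1.26674764e+00, -1.53434068e+01,
       -5.25533140e-02,  6.40555649e-03,  1.64403255e-04]), 'tool_pos': array([0.22394914, 0.58281791, 0.23792545]), 'eef_rot': array([ 8.24160724e-01,  5.66355238e-01, -7.20050801e-04,  5.71123390e-04]), 'contact_force': array([-0.0304288 , -0.27985821, -0.77137826]), 'moment': array([-0.02399894, -0.04376902, -0.01124469]), 'opening': 0.9974983106233166}
scene {'camera_matrix': array([[604.0458754 ,   0.        , 319.63508652],
       [  0.        , 604.0458754 , 232.93852911],
       [  0.        ,   0.        ,   1.        ]]), 'world_from_camera': array([[ 0.78212467,  0.47145673, -0.40744271,  0.02736836],
       [-0.62311813,  0.58945527, -0.51406837, -0.73591564],
       [-0.00219174,  0.65595049,  0.75480074,  1.11347196],
       [ 0.        ,  0.        ,  0.        ,  1.        ]])}
top {'camera_matrix': array([[623.57042006,   0.        , 326.10911332],
       [  0.        , 623.57042006, 233.24845138],
       [  0.        ,   0.        ,   1.        ]]), 'world_from_camera': array([[-0.01598312,  0.9869349 , -0.1603248 ,  0.31227091],
       [-0.99971528, -0.01861508, -0.01492784, -0.04474285],
       [-0.01771727,  0.16004056,  0.98695143,  1.64266727],
       [ 0.        ,  0.        ,  0.        ,  1.        ]])}
```

View pics/scene0.png

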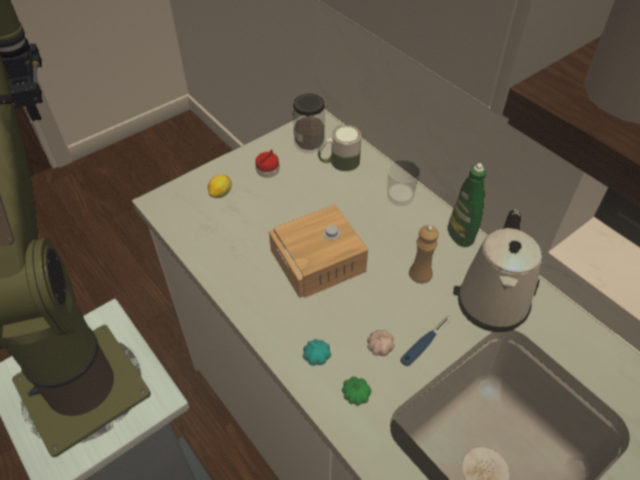

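View pics/top0.png

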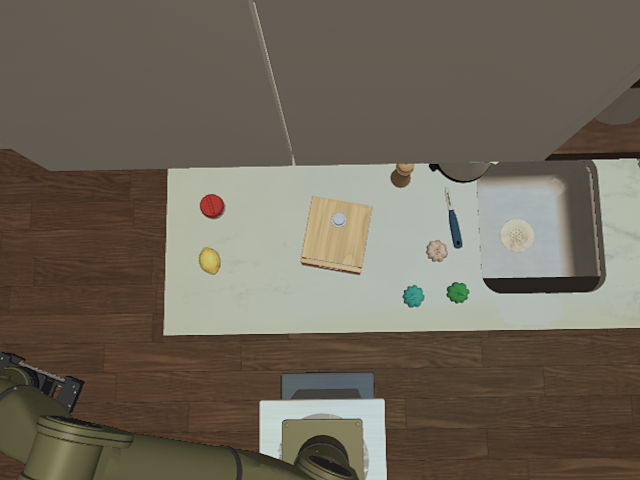

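The scene view shows the keeper at (318,250) with its button at (331,232), and the pale garlic at (381,342). In the top view the keeper is at (338,235), its button at (339,219) and the garlic at (436,251). The teal and green look-alikes are in front of the garlic.

```bash
python3 - <<'E'
from h import *
for n in('top','scene'):
    z=np.load(f'pics/{n}0.npz');d,p=z['d'],z['p'];P=cloud(d,z['K'],z['T'])
    print(n)
    hsv=cv2.cvtColor(p,cv2.COLOR_RGB2HSV)
    # keeper roof
    (u,v)=(338,235) if n=='top' else (318,250)
    roi=np.zeros((480,640),bool); roi[v-75:v+75,u-75:u+75]=1
    roof=roi&(abs(P[...,2]-.083)<.006)&(d>0)
    q=P[roof]; r=cv2.minAreaRect((q[:,:2]*1000).astype(np.float32)); print('roof',roof.sum(),q.mean(0),r, cv2.boxPoints(r))
    b=roi&(P[...,2]>.092)&(P[...,2]<.115)&(d>0); print('button',b.sum(),P[b].mean(0))
    (u,v)=(436,251) if n=='top' else (381,342)
    roi=np.zeros((480,640),bool); roi[v-20:v+20,u-20:u+20]=1
    g=roi&(P[...,2]>.012)&(d>0); q=P[g]; print('garlic',g.sum(),q.min(0),q.max(0),(q.min(0)+q.max(0))/2, q[q[:,2]>.045].mean(0), cv2.minEnclosingCircle((q[:,:2]*1000).astype(np.float32)))
    for nm,(u,v) in dict(peel=(456,225),mill=(402,175),teal=(413,296),green=(457,293)).items():
        if n=='top': print(nm,P[v,u])
    print('table',P[300,300] if n=='top' else P[200,270])
E
```

```text
top
roof 3539 [ 0.56615482 -0.04806544  0.08290108] ((613.7824096679688, -72.16851806640625), (194.8246612548828, 318.459228515625), 62.900543212890625) [[ 427.6586    -86.351746]
 [ 711.1565   -231.42154 ]
 [ 799.90625   -57.98529 ]
 [ 516.4083     87.0845  ]]
button 131 [ 0.60860856 -0.0811207   0.09785051]
garlic 397 [ 0.49609898 -0.3602773   0.01202389] [ 0.57685406 -0.27984613  0.05811582] [ 0.53647652 -0.32006171  0.03506985] [ 0.52161623 -0.30576815  0.04978244] ((540.497802734375, -323.913818359375), 51.15241241455078)
peel [ 0.59141791 -0.36248364  0.01995001]
mill [ 0.70690007 -0.21559082  0.10844264]
teal [ 0.40525523 -0.23853218  0.05201588]
green [ 0.4111876  -0.35089928  0.04794655]
table [0.40279497 0.05139745 0.00157764]
scene
roof 3959 [ 0.56679349 -0.04961461  0.08419934] ((648.456787109375, -56.013275146484375), (169.89039611816406, 349.7848205566406), 83.23457336425781) [[ 464.77524  -119.763824]
 [ 812.1244   -160.97015 ]
 [ 832.1383      7.737274]
 [ 484.78918    48.943604]]
button 118 [ 0.61155932 -0.05003234  0.09827109]
garlic 566 [ 0.49784695 -0.35901589  0.01324417] [ 0.55467985 -0.28038071  0.06150565] [ 0.5262634  -0.3196983   0.03737491] [ 0.52399096 -0.30684092  0.0493712 ] ((525.8858032226562, -319.8294677734375), 39.8803825378418)
table [0.59770293 0.18775243 0.00204684]
```

```bash
python3 - <<'E'
from h import *
def comp(m,u,v):
    n,l,s,c=cv2.connectedComponentsWithStats(m.astype(np.uint8)); 
    return l==l[v,u] if l[v,u] else m&False
def rng(n,u,v,r):
    x=np.zeros((480,640),bool); x[v-r:v+r,u-r:u+r]=1; return x
for n,(bu,bv),(ru,rv),(gu,gv) in (('top',(339,219),(332,250),(436,251)),('scene',(331,232),(310,250),(381,342))):
    z=np.load(f'pics/{n}0.npz');d,p=z['d'],z['p'];P=cloud(d,z['K'],z['T']);Z=P[...,2]
    roof=comp((abs(Z-.083)<.006)&rng(n,ru,rv,70),ru,rv); q=(P[roof][:,:2]*1000)
    lo=cv2.minAreaRect(q.astype(np.float32)); print(n,'roof',roof.sum(),lo)
    b=comp((Z>.092)&(Z<.11)&rng(n,bu,bv,14),bu,bv); q=P[b]; print('button',b.sum(),q.mean(0),(q.min(0)+q.max(0))/2)
    # colour-button
    g=comp((Z>.010)&rng(n,gu,gv,16),gu,gv)
    q=P[g]; print('garlic',g.sum(),q.min(0),q.max(0),q[q[:,2]>.042].mean(0))
E
```

```text
top roof 3515 ((564.213623046875, -46.9930419921875), (155.8689727783203, 173.4801025390625), 78.96487426757812)
button 90 [ 0.59877937 -0.05411368  0.09715707] [ 0.5996158  -0.05442845  0.09821675]
garlic 355 [ 0.31227091 -0.3351314   0.01850149] [ 0.55156725 -0.04474285  1.64266727] [ 0.51721831 -0.29943292  0.08096196]
scene roof 3939 ((568.108154296875, -45.2552490234375), (164.1352996826172, 176.16246032714844), 78.51679992675781)
button 108 [ 0.6011037  -0.0533835   0.09872394] [ 0.60162774 -0.05118652  0.09862609]
garlic 564 [ 0.02736836 -0.73591564  0.01438976] [ 0.55467985 -0.28038071  1.11347196] [ 0.52076206 -0.3100324   0.05328453]
```

```bash
cat >> h.py <<'E'
def go(*t):
    s=get_state(); r=R.from_quat(s['eef_rot']); e=r.inv().apply(np.array(t)-s['tool_pos'])/.8
    ax=r.as_matrix(); print('t',s['clock'],'pos',s['tool_pos'].round(4),'units',e.round(4),'yaw x',np.degrees(np.arctan2(ax[1,0],ax[0,0])).round(1),'z',ax[:,2].round(3),'F',s['contact_force'].round(2),'op',round(s['opening'],3))
E
python3 - <<'E'
from h import *
go(.5995,-.0535,.15)
z=np.load('pics/top0.npz');P=cloud(z['d'],z['K'],z['T']);h=cv2.cvtColor(z['p'],cv2.COLOR_RGB2HSV)
m=cv2.inRange(h,(95,90,30),(125,255,200));m[:,:430]=0;m[:,480:]=0
v,u=np.where(m); q=P[m>0]; print(q[:,:2].min(0),q[:,:2].max(0),u.min(),u.max(),v.min(),v.max(),q[v.argmax()])
E
```

```text
t 0.1 pos [0.224  0.5829 0.238 ] units [-0.5741  0.7234  0.111 ] yaw x 69.0 z [-0.    -0.002 -1.   ] F [ 0.44 -0.39 -0.8 ] op 0.998
[ 0.31227091 -0.37443349] [ 0.63441947 -0.04474285] 449 461 210 247 [ 0.53307173 -0.35971136  0.01941255]
```

Emit:
apply_moves:
  series:
    - {"x":-0.045,"y":0.057,"fingers":-1}
    - {"x":-0.045,"y":0.057,"fingers":-1}
    - {"x":-0.045,"y":0.057,"fingers":-1}
    - {"x":-0.045,"y":0.057,"fingers":-1}
    - {"x":-0.045,"y":0.057,"fingers":-1}
    - {"x":-0.045,"y":0.057,"fingers":-1}
    - {"x":-0.045,"y":0.057,"fingers":-1}
    - {"x":-0.045,"y":0.057,"fingers":-1}
  force: 20

```text
schema error: expected keys x, y, z, wx, wy, wz, fingers
```

```bash
python3 -c "
from h import *
go(.5995,-.0535,.15)"
```

```text
t 0.1 pos [0.224  0.5829 0.238 ] units [-0.5741  0.7234  0.111 ] yaw x 69.0 z [-0.    -0.002 -1.   ] F [ 0.44 -0.39 -0.8 ] op 0.998
```

Emit:
apply_moves:
  series:
    - {"x":-0.045,"y":0.057,"z":0,"wx":0,"wy":0,"wz":0,"fingers":-1}
    - {"x":-0.045,"y":0.057,"z":0,"wx":0,"wy":0,"wz":0,"fingers":-1}
    - {"x":-0.045,"y":0.057,"z":0,"wx":0,"wy":0,"wz":0,"fingers":-1}
    - {"x":-0.045,"y":0.057,"z":0,"wx":0,"wy":0,"wz":0,"fingers":-1}
    - {"x":-0.045,"y":0.057,"z":0,"wx":0,"wy":0,"wz":0,"fingers":-1}
    - {"x":-0.045,"y":0.057,"z":0,"wx":0,"wy":0,"wz":0,"fingers":-1}
    - {"x":-0.045,"y":0.057,"z":0,"wx":0,"wy":0,"wz":0,"fingers":-1}
    - {"x":-0.045,"y":0.057,"z":0,"wx":0,"wy":0,"wz":0,"fingers":-1}
  force: 20

```text
clock: 1.1
tool_pos: [0.4655, 0.1765, 0.2348]
eef_rot: [0.821, 0.571, -0.002, -0.001]
contact_force: [0.7, 0.1, -0.3]
opening: 0.119
```

```bash
python3 -c "
from h import *
go(.5995,-.0535,.15)"
```

```text
t 1.1 pos [0.4655 0.1765 0.2348] units [-0.211   0.2576  0.1054] yaw x 69.6 z [-0.004 -0.    -1.   ] F [ 0.71  0.12 -0.32] op 0.119
```

Emit:
apply_moves:
  series:
    - {"x":-0.042,"y":0.052,"z":0.01,"wx":0,"wy":0,"wz":0,"fingers":-1}
    - {"x":-0.042,"y":0.052,"z":0.01,"wx":0,"wy":0,"wz":0,"fingers":-1}
    - {"x":-0.042,"y":0.052,"z":0.01,"wx":0,"wy":0,"wz":0,"fingers":-1}
    - {"x":-0.042,"y":0.052,"z":0.02,"wx":0,"wy":0,"wz":0,"fingers":-1}
    - {"x":-0.03,"y":0.04,"z":0.02,"wx":0,"wy":0,"wz":0,"fingers":-1}
    - {"x":0,"y":0,"z":0.02,"wx":0,"wy":0,"wz":0,"fingers":-1}
    - {"x":0,"y":0,"z":0,"wx":0,"wy":0,"wz":0,"fingers":-1}

```text
clock: 1.98
tool_pos: [0.5996, -0.0546, 0.1579]
eef_rot: [0.824, 0.567, -0.003, -0.001]
contact_force: [0.0, -0.2, -0.1]
opening: 0.006
```

```bash
python3 -c "
from h import *
go(.5995,-.0535,.105)
snap('wrist','w1')"
```

```text
t 1.975 pos [ 0.5996 -0.0546  0.1579] units [ 0.0015 -0.0002  0.0662] yaw x 69.1 z [-0.006 -0.001 -1.   ] F [ 0.   -0.22 -0.12] op 0.006
```

View pics/w1.png

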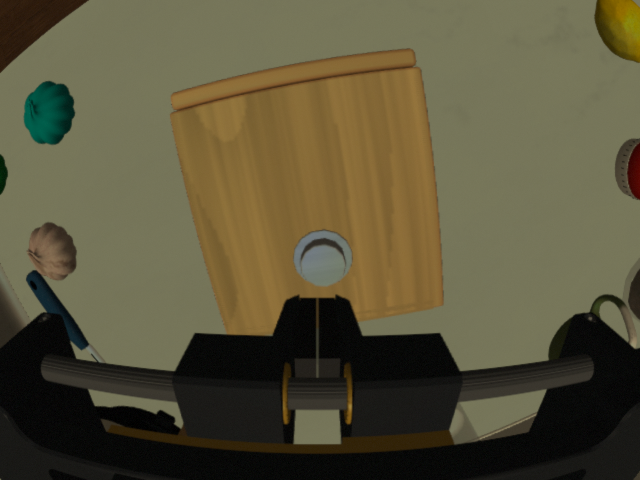

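The wrist view shows the button at (323,258), in line with the closed fingers at (318,300), and the keeper front panel at the top of the frame. I'm descending onto it.

Emit:
apply_moves:
  series:
    - {"x":0,"y":0,"z":0.035,"wx":0,"wy":0,"wz":0,"fingers":-1}
    - {"x":0,"y":0,"z":0.02,"wx":0,"wy":0,"wz":0,"fingers":-1}
    - {"x":0,"y":0,"z":0.01,"wx":0,"wy":0,"wz":0,"fingers":-1}
    - {"x":0,"y":0,"z":0,"wx":0,"wy":0,"wz":0,"fingers":-1}

```text
clock: 2.52
tool_pos: [0.601, -0.0496, 0.1084]
eef_rot: [0.822, 0.57, 0.0, -0.0]
contact_force: [0.2, -0.6, 1.0]
opening: 0.004
```

Emit:
apply_moves:
  series:
    - {"x":0,"y":0,"z":0.004,"wx":0,"wy":0,"wz":0,"fingers":-1}
    - {"x":0,"y":0,"z":0.004,"wx":0,"wy":0,"wz":0,"fingers":-1}
    - {"x":0,"y":0,"z":0.004,"wx":0,"wy":0,"wz":0,"fingers":-1}

```text
clock: 2.9
tool_pos: [0.6024, -0.0494, 0.1002]
eef_rot: [0.822, 0.57, 0.002, 0.001]
contact_force: [-0.6, 0.0, 0.3]
opening: 0.005
```

Emit:
apply_moves:
  series:
    - {"x":-0.003,"y":-0.003,"z":0.005,"wx":0,"wy":0,"wz":0,"fingers":-1}
    - {"x":0,"y":0,"z":0.004,"wx":0,"wy":0,"wz":0,"fingers":-1}
    - {"x":0,"y":0,"z":0.003,"wx":0,"wy":0,"wz":0,"fingers":-1}

```text
clock: 3.28
tool_pos: [0.6008, -0.0504, 0.0914]
eef_rot: [0.822, 0.57, 0.003, 0.002]
contact_force: [0.6, 0.3, 4.5]
opening: 0.009
```

Emit:
apply_moves:
  series:
    - {"x":0,"y":0,"z":0.002,"wx":0,"wy":0,"wz":0,"fingers":-1}
    - {"x":0,"y":0,"z":0.001,"wx":0,"wy":0,"wz":0,"fingers":-1}
    - {"x":0,"y":0,"z":-0.03,"wx":0,"wy":0,"wz":0,"fingers":-1}
    - {"x":0,"y":0,"z":-0.06,"wx":0,"wy":0,"wz":0,"fingers":-1}
    - {"x":0,"y":0,"z":-0.06,"wx":0,"wy":0,"wz":0,"fingers":-1}

```text
clock: 3.9
tool_pos: [0.5962, -0.0513, 0.2065]
eef_rot: [0.822, 0.57, -0.002, -0.001]
contact_force: [0.8, -0.4, 0.1]
opening: 0.006
```

```bash
python3 -c "
from h import *
go(.522,-.308,.20)
snap('wrist','w2')"
```

```text
t 3.9 pos [ 0.5962 -0.0513  0.2065] units [-0.333   0.0254  0.0085] yaw x 69.5 z [-0.005  0.    -1.   ] F [ 0.79 -0.43  0.07] op 0.006
```

View pics/w2.png

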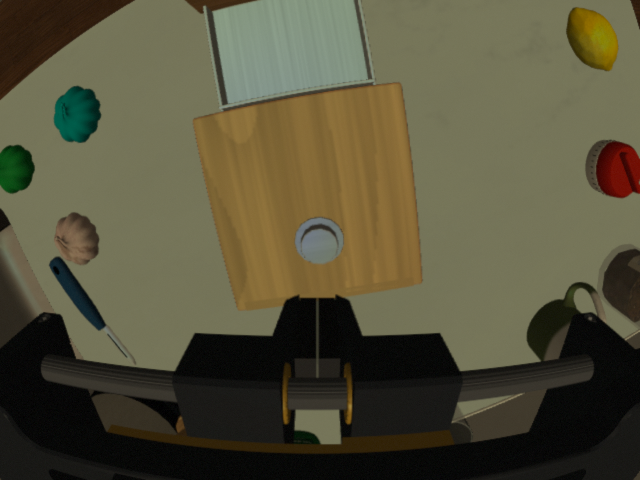

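The tray is out: the bay sits at (285,50), in front of the housing. Next I move over the garlic, turning the jaws away from the peeler.

Emit:
apply_moves:
  series:
    - {"x":-0.067,"y":0.005,"z":0,"wx":0,"wy":0,"wz":0,"fingers":1}
    - {"x":-0.067,"y":0.005,"z":0,"wx":0,"wy":0,"wz":0,"fingers":1}
    - {"x":-0.067,"y":0.005,"z":0,"wx":0,"wy":0,"wz":0,"fingers":1}
    - {"x":-0.067,"y":0.005,"z":0,"wx":0,"wy":0,"wz":0,"fingers":1}
    - {"x":-0.04,"y":0.005,"z":0.02,"wx":0,"wy":0,"wz":0.055,"fingers":1}
    - {"x":0,"y":0,"z":0.02,"wx":0,"wy":0,"wz":0.055,"fingers":1}
    - {"x":0,"y":0,"z":0.02,"wx":0,"wy":0,"wz":0.055,"fingers":1}
    - {"x":0,"y":0,"z":0,"wx":0,"wy":0,"wz":0,"fingers":1}

```text
clock: 4.95
tool_pos: [0.5271, -0.2981, 0.159]
eef_rot: [0.943, 0.333, 0.0, 0.0]
contact_force: [0.8, -0.7, -0.1]
opening: 0.889
```

```bash
python3 -c "
from h import *
go(.522,-.308,.09)
snap('wrist','w3')"
```

```text
t 4.95 pos [ 0.5271 -0.2981  0.159 ] units [-0.0127  0.0056  0.0863] yaw x 38.9 z [ 0.  0. -1.] F [ 0.79 -0.69 -0.1 ] op 0.889
```

View pics/w3.png

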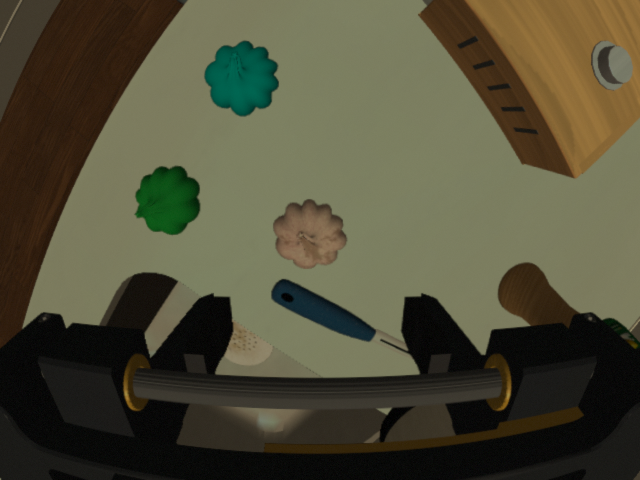

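The wrist view shows the garlic at (310,234) with its neck near (308,238), and the peeler handle at (325,310), beyond it. I'll refine the garlic position with a fisheye ray.

```bash
python3 - <<'E'
from h import *
z=np.load('pics/w3.npz');K,T,p,d=z['K'],z['T'],z['p'],z['d']
h=cv2.cvtColor(p,cv2.COLOR_RGB2HSV)
def ray(u,v,zz):
    a=np.array([(u-K[0,2])/K[0,0],(v-K[1,2])/K[1,1]]);t=np.hypot(*a)
    r=T[:3,:3]@np.array([np.sin(t)*a[0]/t,-np.sin(t)*a[1]/t,-np.cos(t)]);s=(zz-T[2,3])/r[2];return T[:3,3]+s*r
m=((h[...,0]<14)|(h[...,0]>172))&(h[...,1]>45)&(h[...,2]>60);m[:190]=0;m[280:]=0;m[:,:260]=0;m[:,360:]=0
n,l,s,c=cv2.connectedComponentsWithStats(m.astype(np.uint8));i=s[1:,4].argmax()+1;print(s[i],c[i])
x,y,w,hh=s[i,:4]
print('garlic',ray(x+w/2,y+hh/2,.022),ray(x,y+hh/2,.022)-ray(x+w,y+hh/2,.022)); print('neck',ray(308,238,.055))
print('peeler end',ray(280,288,.012))
go(*ray(x+w/2,y+hh/2,.022)[:2],.09)
E
```

```text
[283 239  13  10  54] [289.22222222 244.07407407]
garlic [ 0.51851375 -0.32313686  0.022     ] [-0.00820469 -0.00659595  0.        ]
neck [ 0.52094206 -0.3009099   0.055     ]
peeler end [ 0.53821975 -0.36399249  0.012     ]
t 5.0 pos [ 0.5277 -0.2982  0.1598] units [-0.0286  0.0169  0.0872] yaw x 38.9 z [ 0.002 -0.    -1.   ] F [-0.17  0.16 -0.27] op 0.934
```

```bash
python3 - <<'E'
from h import *
z=np.load('pics/w3.npz');K,T=z['K'],z['T']
def ray(u,v,zz):
    a=np.array([(u-K[0,2])/K[0,0],(v-K[1,2])/K[1,1]]);t=np.hypot(*a)
    r=T[:3,:3]@np.array([np.sin(t)*a[0]/t,-np.sin(t)*a[1]/t,-np.cos(t)]);s=(zz-T[2,3])/r[2];return T[:3,3]+s*r
g=ray(310,234,.024);print(g,np.linalg.norm(ray(273,234,.024)-ray(347,234,.024)));go(*g[:2],.09)
E
```

```text
[ 0.52580316 -0.30564792  0.024     ] 0.058858102906379946
t 5.0 pos [ 0.5277 -0.2982  0.1598] units [-0.0078  0.0056  0.0872] yaw x 38.9 z [ 0.002 -0.    -1.   ] F [-0.17  0.16 -0.27] op 0.934
```

Emit:
apply_moves:
  series:
    - {"x":-0.009,"y":0.006,"z":0.03,"wx":0,"wy":0,"wz":0,"fingers":1}
    - {"x":0,"y":0,"z":0.04,"wx":0,"wy":0,"wz":0,"fingers":1}
    - {"x":0,"y":0,"z":0.03,"wx":0,"wy":0,"wz":0,"fingers":1}
    - {"x":0,"y":0,"z":0,"wx":0,"wy":0,"wz":0,"fingers":1}

```text
clock: 5.5
tool_pos: [0.528, -0.3067, 0.0807]
eef_rot: [0.94, 0.34, 0.003, 0.002]
contact_force: [-0.1, -0.0, 0.7]
opening: 1.001
```

```bash
python3 -c "
from h import *
go(.524,-.306,.008)"
```

```text
t 5.5 pos [ 0.528  -0.3067  0.0807] units [-0.0038 -0.0044  0.0908] yaw x 39.7 z [ 0.007 -0.001 -1.   ] F [-0.05 -0.04  0.73] op 1.001
```

Emit:
apply_moves:
  series:
    - {"x":-0.004,"y":-0.003,"z":0.03,"wx":0,"wy":0,"wz":0,"fingers":1}
    - {"x":0,"y":0,"z":0.03,"wx":0,"wy":0,"wz":0,"fingers":1}
    - {"x":0,"y":0,"z":0.018,"wx":0,"wy":0,"wz":0,"fingers":1}
    - {"x":0,"y":0,"z":0.006,"wx":0,"wy":0,"wz":0,"fingers":1}
    - {"x":0,"y":0,"z":0,"wx":0,"wy":0,"wz":0,"fingers":1}

```text
clock: 6.12
tool_pos: [0.5299, -0.3085, 0.0182]
eef_rot: [0.939, 0.343, 0.008, 0.005]
contact_force: [0.1, 0.2, -0.3]
opening: 1.002
```

```bash
python3 -c "
from h import *
go(.524,-.306,.008)"
```

```text
t 6.125 pos [ 0.5299 -0.3085  0.0182] units [-0.0037 -0.0074  0.0126] yaw x 40.1 z [ 0.018 -0.005 -1.   ] F [ 0.05  0.18 -0.35] op 1.002
```

Emit:
apply_moves:
  series:
    - {"x":-0.003,"y":-0.005,"z":0.006,"wx":0,"wy":0,"wz":0,"fingers":1}
    - {"x":-0.001,"y":-0.002,"z":0.006,"wx":0,"wy":0,"wz":0,"fingers":1}
    - {"x":0,"y":0,"z":0,"wx":0,"wy":0,"wz":0,"fingers":1}

```text
clock: 6.5
tool_pos: [0.5243, -0.3066, 0.0094]
eef_rot: [0.939, 0.343, 0.008, 0.006]
contact_force: [-0.1, -0.9, -0.4]
opening: 0.998
```

Emit:
apply_moves:
  series:
    - {"x":0,"y":0,"z":0,"wx":0,"wy":0,"wz":0,"fingers":-1}
    - {"x":0,"y":0,"z":0,"wx":0,"wy":0,"wz":0,"fingers":-1}
    - {"x":0,"y":0,"z":0,"wx":0,"wy":0,"wz":0,"fingers":-1}
    - {"x":0,"y":0,"z":0,"wx":0,"wy":0,"wz":0,"fingers":-1}
    - {"x":0,"y":0,"z":0,"wx":0,"wy":0,"wz":0,"fingers":-1}
  force: 8

```text
clock: 7.12
tool_pos: [0.5247, -0.3068, 0.0096]
eef_rot: [0.939, 0.343, 0.009, 0.006]
contact_force: [-0.7, -0.2, -0.4]
opening: 0.643
```

```bash
python3 -c "
from h import *
go(.524,-.306,.16)"
```

```text
t 7.125 pos [ 0.5247 -0.3068  0.0096] units [ 0.0022  0.0021 -0.1879] yaw x 40.2 z [ 0.021 -0.006 -1.   ] F [-0.69 -0.16 -0.38] op 0.643
```

Emit:
apply_moves:
  series:
    - {"x":0,"y":0,"z":-0.01,"wx":0,"wy":0,"wz":0,"fingers":-1}
    - {"x":0,"y":0,"z":-0.03,"wx":0,"wy":0,"wz":0,"fingers":-1}
    - {"x":0,"y":0,"z":-0.04,"wx":0,"wy":0,"wz":0,"fingers":-1}
    - {"x":0,"y":0,"z":-0.05,"wx":0,"wy":0,"wz":0,"fingers":-1}
    - {"x":0,"y":0,"z":-0.05,"wx":0,"wy":0,"wz":0,"fingers":-1}
    - {"x":0,"y":0,"z":-0.02,"wx":0,"wy":0,"wz":0,"fingers":-1}
    - {"x":0,"y":0,"z":0,"wx":0,"wy":0,"wz":0,"fingers":-1}
  force: 10

```text
clock: 8.0
tool_pos: [0.5205, -0.3056, 0.1757]
eef_rot: [0.939, 0.343, 0.008, 0.006]
contact_force: [0.3, 0.4, -0.9]
opening: 0.646
```

```bash
python3 - <<'E'
from h import *
snap('wrist','w4');p,d,m=snap('top','t4')
P=cloud(d,m['camera_matrix'],m['world_from_camera'])
# tray: points in corridor in front of keeper; tray frame
c=np.array([.589,-.051]);e=np.array([.981,-.194]);f=np.array([.194,.981])
X=(P[...,:2]-c)@e;Y=(P[...,:2]-c)@f
k=(abs(Y)<.1)&(X<-.1)&(X>-.25)&(P[...,2]>.06)&(P[...,2]<.09)&(d>0)
q=np.stack([X[k],Y[k],P[...,2][k]],1);print('panel',k.sum(),q.min(0),q.max(0),np.median(q,0))
k=(abs(Y)<.1)&(X<-.1)&(X>-.2)&(P[...,2]>.003)&(P[...,2]<.02)&(d>0);print('floor z',np.median(P[...,2][k]))
a=cv2.imread('pics/w4.png');b=cv2.imread('pics/t4.png')[140:350,280:500]
cv2.imwrite('pics/c4.png',np.hstack([cv2.resize(a,(480,360)),cv2.resize(b,(320,360))]))
go(.439,-.021,.17)
E
```

```text
panel 319 [-0.21720004 -0.07867618  0.06025614] [-0.20375761  0.07664851  0.08564593] [-0.21018075 -0.00072987  0.0766594 ]
floor z 0.008673567715333563
t 8.1 pos [ 0.5197 -0.3051  0.174 ] units [ 0.152  -0.3365  0.0016] yaw x 40.2 z [ 0.017 -0.005 -1.   ] F [-1.42 -0.12 -0.74] op 0.651
```

View pics/c4.png

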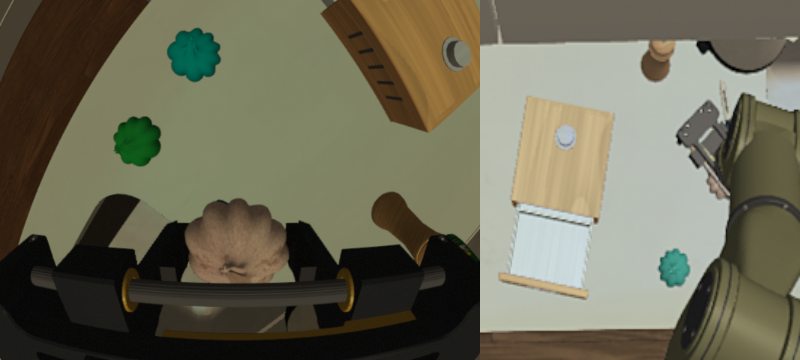

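The garlic is held between the jaws at (237,240) in the left picture. On the right the tray is out, with the panel at (543,285) where I expected it. I'm carrying the bulb over.

Emit:
apply_moves:
  series:
    - {"x":0.015,"y":-0.03,"z":0,"wx":0,"wy":0,"wz":0,"fingers":-1}
    - {"x":0.025,"y":-0.056,"z":0,"wx":0,"wy":0,"wz":0,"fingers":-1}
    - {"x":0.025,"y":-0.056,"z":0,"wx":0,"wy":0,"wz":0,"fingers":-1}
    - {"x":0.025,"y":-0.056,"z":0,"wx":0,"wy":0,"wz":0,"fingers":-1}
    - {"x":0.025,"y":-0.056,"z":0,"wx":0,"wy":0,"wz":0,"fingers":-1}
    - {"x":0.02,"y":-0.045,"z":0,"wx":0,"wy":0,"wz":0,"fingers":-1}
    - {"x":0.01,"y":-0.02,"z":0,"wx":0,"wy":0,"wz":0,"fingers":-1}

```text
clock: 8.98
tool_pos: [0.4359, -0.028, 0.1612]
eef_rot: [0.94, 0.342, -0.001, 0.0]
contact_force: [0.3, -0.2, -0.8]
opening: 0.647
```

Emit:
apply_moves:
  series:
    - {"x":0,"y":0,"z":0,"wx":0,"wy":0,"wz":-0.045,"fingers":-1}
    - {"x":0,"y":0,"z":0,"wx":0,"wy":0,"wz":-0.045,"fingers":-1}
    - {"x":0,"y":0,"z":0,"wx":0,"wy":0,"wz":-0.045,"fingers":-1}
    - {"x":0,"y":0,"z":0,"wx":0,"wy":0,"wz":-0.045,"fingers":-1}
    - {"x":0,"y":0,"z":0,"wx":0,"wy":0,"wz":-0.04,"fingers":-1}
    - {"x":0,"y":0,"z":0,"wx":0,"wy":0,"wz":0,"fingers":-1}

```text
clock: 9.72
tool_pos: [0.4297, -0.0248, 0.1535]
eef_rot: [0.759, 0.651, -0.008, -0.007]
contact_force: [-0.2, -0.3, -0.6]
opening: 0.645
```

```bash
python3 -c "
from h import *
go(.441,-.022,.019)"
```

```text
t 9.725 pos [ 0.4297 -0.0248  0.1535] units [0.0061 0.0169 0.1678] yaw x 81.2 z [-0.021  0.    -1.   ] F [-0.17 -0.33 -0.62] op 0.645
```

Emit:
apply_moves:
  series:
    - {"x":0.006,"y":0.017,"z":0.01,"wx":-0.007,"wy":0,"wz":0.011,"fingers":-1}
    - {"x":0,"y":0,"z":0.03,"wx":0,"wy":0,"wz":0,"fingers":-1}
    - {"x":0,"y":0,"z":0.03,"wx":0,"wy":0,"wz":0,"fingers":-1}
    - {"x":0,"y":0,"z":0.02,"wx":0,"wy":0,"wz":0,"fingers":-1}
    - {"x":0,"y":0,"z":0,"wx":0,"wy":0,"wz":0,"fingers":-1}

```text
clock: 10.35
tool_pos: [0.4424, -0.0222, 0.076]
eef_rot: [0.775, 0.632, -0.003, 0.0]
contact_force: [0.6, -0.3, -0.5]
opening: 0.645
```

```bash
python3 -c "
from h import *
go(.441,-.022,.019)"
```

```text
t 10.35 pos [ 0.4424 -0.0222  0.076 ] units [ 0.0003 -0.0015  0.0713] yaw x 78.4 z [-0.004 -0.004 -1.   ] F [ 0.58 -0.26 -0.55] op 0.645
```

Emit:
apply_moves:
  series:
    - {"x":0,"y":0,"z":0.025,"wx":0,"wy":0,"wz":0,"fingers":-1}
    - {"x":0,"y":0,"z":0.02,"wx":0,"wy":0,"wz":0,"fingers":-1}
    - {"x":0,"y":0,"z":0.012,"wx":0,"wy":0,"wz":0,"fingers":-1}
    - {"x":0,"y":0,"z":0.006,"wx":0,"wy":0,"wz":0,"fingers":-1}
    - {"x":0,"y":0,"z":0,"wx":0,"wy":0,"wz":0,"fingers":-1}

```text
clock: 10.98
tool_pos: [0.445, -0.0229, 0.0278]
eef_rot: [0.777, 0.63, -0.004, 0.0]
contact_force: [-0.1, -0.3, 0.2]
opening: 0.649
```

```bash
python3 -c "
from h import *
go(.441,-.022,.019)"
```

```text
t 10.975 pos [ 0.445  -0.0229  0.0278] units [ 0.0001 -0.0051  0.011 ] yaw x 78.0 z [-0.006 -0.005 -1.   ] F [-0.07 -0.31  0.18] op 0.649
```

Emit:
apply_moves:
  series:
    - {"x":0,"y":-0.005,"z":0.005,"wx":0,"wy":0,"wz":0,"fingers":-1}
    - {"x":0,"y":-0.001,"z":0.004,"wx":0,"wy":0,"wz":0,"fingers":-1}
    - {"x":0,"y":0,"z":0.002,"wx":0,"wy":0,"wz":0,"fingers":-1}

```text
clock: 11.35
tool_pos: [0.4426, -0.0231, 0.0218]
eef_rot: [0.778, 0.628, -0.004, 0.002]
contact_force: [0.5, -0.9, 0.1]
opening: 0.649
```

Emit:
apply_moves:
  series:
    - {"x":0,"y":0,"z":0.003,"wx":0,"wy":0,"wz":0,"fingers":-1}
    - {"x":0,"y":0,"z":0.002,"wx":0,"wy":0,"wz":0,"fingers":-1}

```text
clock: 11.6
tool_pos: [0.4426, -0.0234, 0.0184]
eef_rot: [0.779, 0.627, -0.004, 0.002]
contact_force: [-1.9, -0.5, 9.5]
opening: 0.647
```

Emit:
apply_moves:
  series:
    - {"x":0,"y":0,"z":-0.001,"wx":0,"wy":0,"wz":0,"fingers":-1}
    - {"x":0,"y":0,"z":0,"wx":0,"wy":0,"wz":0,"fingers":0.6}
    - {"x":0,"y":0,"z":0,"wx":0,"wy":0,"wz":0,"fingers":0.6}
    - {"x":0,"y":0,"z":0,"wx":0,"wy":0,"wz":0,"fingers":0.6}
    - {"x":0,"y":0,"z":0,"wx":0,"wy":0,"wz":0,"fingers":0.6}

```text
clock: 12.22
tool_pos: [0.4427, -0.0236, 0.0193]
eef_rot: [0.779, 0.627, -0.004, 0.002]
contact_force: [-0.0, 0.8, -0.6]
opening: 0.802
```

Emit:
apply_moves:
  series:
    - {"x":0,"y":0,"z":-0.01,"wx":0,"wy":0,"wz":0,"fingers":0.6}
    - {"x":0,"y":0,"z":-0.03,"wx":0,"wy":0,"wz":0,"fingers":0.6}
    - {"x":0,"y":0,"z":-0.05,"wx":0,"wy":0,"wz":0,"fingers":0.6}
    - {"x":0,"y":0,"z":-0.05,"wx":0,"wy":0,"wz":0,"fingers":0.6}
    - {"x":0,"y":0,"z":0,"wx":0,"wy":0,"wz":0,"fingers":0.6}

```text
clock: 12.85
tool_pos: [0.4424, -0.0225, 0.1338]
eef_rot: [0.778, 0.628, -0.006, 0.001]
contact_force: [0.3, -0.0, -0.4]
opening: 0.802
```

```bash
python3 -c "
from h import *
go(.36,-.006,.17)
snap('wrist','w5')"
```

```text
t 12.85 pos [ 0.4424 -0.0225  0.1338] units [-0.0021 -0.1052 -0.0447] yaw x 77.8 z [-0.007 -0.01  -1.   ] F [ 0.34 -0.02 -0.36] op 0.802
```

View pics/w5.png

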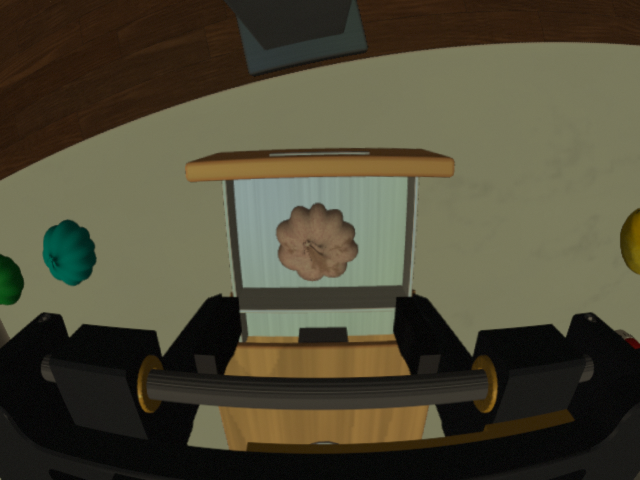

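The garlic stands at (316,243) in the bay, between the panel at (320,165) and the partition at (320,298). Next I go outside the panel with the fingers closed and tilted toward the robot, so the wrist stays out.

Emit:
apply_moves:
  series:
    - {"x":0,"y":-0.02,"z":-0.045,"wx":0,"wy":0,"wz":0,"fingers":-1}
    - {"x":0,"y":-0.04,"z":0,"wx":0.04,"wy":0,"wz":0,"fingers":-1}
    - {"x":0,"y":-0.04,"z":0,"wx":0.04,"wy":0,"wz":0,"fingers":-1}
    - {"x":0,"y":-0.02,"z":0,"wx":0.03,"wy":0,"wz":0,"fingers":-1}
    - {"x":0,"y":0,"z":0,"wx":0,"wy":0,"wz":0,"fingers":-1}
  force: 15

```text
clock: 13.52
tool_pos: [0.3437, -0.0034, 0.174]
eef_rot: [0.766, 0.616, -0.123, -0.138]
contact_force: [-0.3, -0.5, 0.1]
opening: 0.256
```

```bash
python3 -c "
from h import *
go(.345,-.004,.105);print(get_state()['q'].round(2))"
```

```text
t 13.525 pos [ 0.3437 -0.0034  0.174 ] units [0.0012 0.0329 0.0798] yaw x 77.8 z [-0.358  0.06  -0.932] F [-0.26 -0.53  0.1 ] op 0.256
[ 0.43  0.74 -0.79  2.11  0.45  0.87  0.69]
```

Emit:
apply_moves:
  series:
    - {"x":0,"y":0.012,"z":0.03,"wx":0,"wy":0,"wz":0,"fingers":-1}
    - {"x":0,"y":0.012,"z":0.03,"wx":0,"wy":0,"wz":0,"fingers":-1}
    - {"x":0,"y":0.008,"z":0.02,"wx":0,"wy":0,"wz":0,"fingers":-1}
    - {"x":0,"y":0,"z":0,"wx":0,"wy":0,"wz":0,"fingers":-1}

```text
clock: 14.02
tool_pos: [0.3442, -0.0055, 0.1005]
eef_rot: [0.766, 0.617, -0.122, -0.135]
contact_force: [-0.5, -0.6, 0.1]
opening: 0.005
```

```bash
python3 -c "
from h import *
go(.345,-.003,.058)"
```

```text
t 14.025 pos [ 0.3442 -0.0055  0.1005] units [0.0044 0.0192 0.0494] yaw x 77.9 z [-0.354  0.055 -0.934] F [-0.47 -0.61  0.14] op 0.005
```

Emit:
apply_moves:
  series:
    - {"x":0.002,"y":0.007,"z":0.02,"wx":0,"wy":0,"wz":0,"fingers":-1}
    - {"x":0.002,"y":0.006,"z":0.02,"wx":0,"wy":0,"wz":0,"fingers":-1}
    - {"x":0,"y":0.004,"z":0.01,"wx":0,"wy":0,"wz":0,"fingers":-1}
    - {"x":0,"y":0,"z":0,"wx":0,"wy":0,"wz":0,"fingers":-1}

```text
clock: 14.52
tool_pos: [0.3443, -0.0027, 0.0582]
eef_rot: [0.766, 0.618, -0.121, -0.133]
contact_force: [-0.0, -0.1, -0.1]
opening: 0.009
```

```bash
python3 -c "
from h import *
go(.450,-.023,.058)
s=get_state();r=R.from_quat(s['eef_rot']).inv();print('10mm push',r.apply([.00981,-.00194,0])/.8)"
```

```text
t 14.525 pos [ 0.3443 -0.0027  0.0582] units [ 0.0027  0.126  -0.0473] yaw x 78.0 z [-0.349  0.053 -0.936] F [-0.01 -0.08 -0.08] op 0.009
10mm push [ 0.00017476  0.01169408 -0.0044122 ]
```

Emit:
apply_moves:
  series:
    - {"x":0,"y":0.008,"z":-0.003,"wx":0,"wy":0,"wz":0,"fingers":-1}
    - {"x":0,"y":0.008,"z":-0.003,"wx":0,"wy":0,"wz":0,"fingers":-1}
    - {"x":0,"y":0.008,"z":-0.003,"wx":0,"wy":0,"wz":0,"fingers":-1}
    - {"x":0,"y":0.008,"z":-0.003,"wx":0,"wy":0,"wz":0,"fingers":-1}

```text
clock: 15.02
tool_pos: [0.3723, -0.0088, 0.0595]
eef_rot: [0.766, 0.618, -0.121, -0.132]
contact_force: [-2.0, 0.8, -0.2]
opening: 0.001
```

```bash
python3 -c "
from h import *
go(.450,-.023,.058)"
```

```text
t 15.025 pos [ 0.3723 -0.0088  0.0595] units [ 0.0028  0.093  -0.0331] yaw x 78.0 z [-0.349  0.053 -0.936] F [-2.01  0.78 -0.23] op 0.001
```

Emit:
apply_moves:
  series:
    - {"x":0,"y":0.009,"z":-0.003,"wx":0,"wy":0,"wz":0,"fingers":-1}
    - {"x":0,"y":0.009,"z":-0.003,"wx":0,"wy":0,"wz":0,"fingers":-1}
    - {"x":0,"y":0.009,"z":-0.003,"wx":0,"wy":0,"wz":0,"fingers":-1}
    - {"x":0,"y":0.009,"z":-0.003,"wx":0,"wy":0,"wz":0,"fingers":-1}
    - {"x":0,"y":0.009,"z":-0.003,"wx":0,"wy":0,"wz":0,"fingers":-1}
    - {"x":0,"y":0.009,"z":-0.003,"wx":0,"wy":0,"wz":0,"fingers":-1}

```text
clock: 15.78
tool_pos: [0.4179, -0.0179, 0.0587]
eef_rot: [0.765, 0.618, -0.122, -0.134]
contact_force: [-3.1, 1.5, 5.1]
opening: 0.007
```

```bash
python3 -c "
from h import *
go(.460,-.026,.058)
snap('wrist','w6')"
```

```text
t 15.775 pos [ 0.4179 -0.0179  0.0587] units [ 0.0009  0.0503 -0.0183] yaw x 78.1 z [-0.353  0.054 -0.934] F [-3.15  1.52  5.09] op 0.007
```

View pics/w6.png

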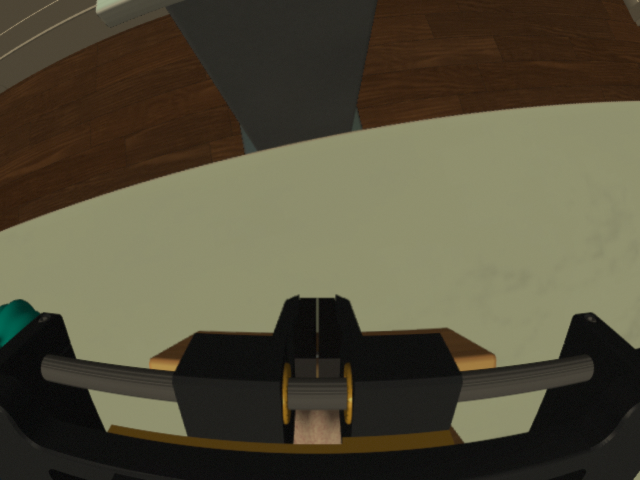

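The panel has moved in and the fingers touch its outer face. The upward force suggests the sloped finger is riding the panel's top edge. I'm straightening the tool to vertical, which is in reach here, before finishing the push.

Emit:
apply_moves:
  series:
    - {"x":0,"y":0,"z":-0.004,"wx":-0.03,"wy":0,"wz":0,"fingers":-1}
    - {"x":0,"y":0,"z":-0.002,"wx":-0.03,"wy":0,"wz":0,"fingers":-1}
    - {"x":0,"y":0,"z":0,"wx":-0.03,"wy":0,"wz":0,"fingers":-1}
    - {"x":0,"y":0,"z":0,"wx":-0.025,"wy":0,"wz":0,"fingers":-1}
    - {"x":0,"y":0,"z":0,"wx":0,"wy":0,"wz":0,"fingers":-1}

```text
clock: 16.45
tool_pos: [0.4238, -0.0206, 0.061]
eef_rot: [0.777, 0.629, -0.007, 0.009]
contact_force: [-2.8, -0.6, 1.1]
opening: 0.005
```

```bash
python3 -c "
from h import *
go(.460,-.026,.058)
s=get_state();r=R.from_quat(s['eef_rot']).inv();print('10mm push',r.apply([.00981,-.00194,0])/.8)"
```

```text
t 16.45 pos [ 0.4238 -0.0206  0.061 ] units [0.0029 0.0457 0.0039] yaw x 78.0 z [ 0.001 -0.023 -1.   ] F [-2.8  -0.6   1.13] op 0.005
10mm push [1.77810065e-04 1.24985380e-02 6.68017085e-05]
```

Emit:
apply_moves:
  series:
    - {"x":0,"y":0.009,"z":0,"wx":0,"wy":0,"wz":0,"fingers":-1}
    - {"x":0,"y":0.009,"z":0,"wx":0,"wy":0,"wz":0,"fingers":-1}
    - {"x":0,"y":0.009,"z":0,"wx":0,"wy":0,"wz":0,"fingers":-1}
    - {"x":0,"y":0.006,"z":0,"wx":0,"wy":0,"wz":0,"fingers":-1}

```text
clock: 16.95
tool_pos: [0.4501, -0.0256, 0.0605]
eef_rot: [0.777, 0.63, -0.008, 0.006]
contact_force: [-3.9, 0.6, 2.2]
opening: 0.002
```

```bash
python3 -c "
from h import *
go(.470,-.028,.058)"
```

```text
t 16.95 pos [ 0.4501 -0.0256  0.0605] units [0.0023 0.0249 0.0031] yaw x 78.1 z [-0.005 -0.019 -1.   ] F [-3.85  0.57  2.16] op 0.002
```

Emit:
apply_moves:
  series:
    - {"x":0,"y":0.006,"z":0,"wx":0,"wy":0,"wz":0,"fingers":-1}
    - {"x":0,"y":0.005,"z":0,"wx":0,"wy":0,"wz":0,"fingers":-1}
    - {"x":0,"y":0.004,"z":0,"wx":0,"wy":0,"wz":0,"fingers":-1}

```text
clock: 17.32
tool_pos: [0.4613, -0.0278, 0.0605]
eef_rot: [0.777, 0.629, -0.008, 0.003]
contact_force: [-6.5, 2.2, 4.4]
opening: 0.005
```

Emit:
apply_moves:
  series:
    - {"x":0,"y":0.004,"z":0,"wx":0,"wy":0,"wz":0,"fingers":-1}
    - {"x":0,"y":0.004,"z":0,"wx":0,"wy":0,"wz":0,"fingers":-1}

```text
clock: 17.58
tool_pos: [0.4648, -0.0285, 0.0605]
eef_rot: [0.776, 0.63, -0.01, 0.002]
contact_force: [-7.6, 2.0, 5.9]
opening: 0.008
```

Emit:
apply_moves:
  series:
    - {"x":0,"y":0.004,"z":0,"wx":0,"wy":0,"wz":0,"fingers":-1}

```text
clock: 17.7
tool_pos: [0.4662, -0.0288, 0.0605]
eef_rot: [0.776, 0.63, -0.012, 0.001]
contact_force: [-9.2, 2.0, 6.7]
opening: 0.006
```

Emit:
apply_moves:
  series:
    - {"x":0,"y":0.004,"z":0,"wx":0,"wy":0,"wz":0,"fingers":-1}

```text
clock: 17.82
tool_pos: [0.4667, -0.029, 0.0604]
eef_rot: [0.776, 0.631, -0.014, -0.001]
contact_force: [-8.8, 2.6, 8.0]
opening: 0.002
```

Emit:
apply_moves:
  series:
    - {"x":0,"y":0.003,"z":0,"wx":0,"wy":0,"wz":0,"fingers":-1}

```text
clock: 17.95
tool_pos: [0.4668, -0.029, 0.0604]
eef_rot: [0.775, 0.632, -0.015, -0.002]
contact_force: [-8.0, 2.4, 5.8]
opening: 0.009
```

Emit:
apply_moves:
  series:
    - {"x":0,"y":0.006,"z":-0.002,"wx":0,"wy":0,"wz":0,"fingers":-1}

```text
clock: 18.08
tool_pos: [0.4676, -0.0294, 0.0612]
eef_rot: [0.775, 0.632, -0.018, -0.004]
contact_force: [-9.7, 3.8, -5.8]
opening: -0.002
```

Emit:
apply_moves:
  series:
    - {"x":0,"y":0.007,"z":-0.002,"wx":0,"wy":0,"wz":0,"fingers":-1}

```text
clock: 18.2
tool_pos: [0.4707, -0.0302, 0.0619]
eef_rot: [0.774, 0.633, -0.02, -0.006]
contact_force: [-3.7, 0.9, -2.4]
opening: 0.004
```

Emit:
apply_moves:
  series:
    - {"x":0,"y":0.004,"z":0,"wx":0,"wy":0,"wz":0,"fingers":-1}

```text
clock: 18.32
tool_pos: [0.4724, -0.0306, 0.0616]
eef_rot: [0.774, 0.633, -0.022, -0.007]
contact_force: [-7.9, 2.6, 6.7]
opening: 0.003
```

Emit:
apply_moves:
  series:
    - {"x":0,"y":0.003,"z":0,"wx":0,"wy":0,"wz":0,"fingers":-1}

```text
clock: 18.45
tool_pos: [0.4724, -0.0306, 0.0615]
eef_rot: [0.774, 0.633, -0.023, -0.009]
contact_force: [-10.2, 2.7, 8.2]
opening: 0.005
```

The force fell to 4 N at the click and then rose against the stop. I'm backing off.

Emit:
apply_moves:
  series:
    - {"x":0,"y":-0.005,"z":0,"wx":0,"wy":0,"wz":0,"fingers":-1}
    - {"x":0,"y":-0.03,"z":0,"wx":0,"wy":0,"wz":0,"fingers":-1}
    - {"x":0,"y":-0.03,"z":-0.02,"wx":0,"wy":0,"wz":0,"fingers":-1}
    - {"x":0,"y":0,"z":-0.06,"wx":0,"wy":0,"wz":0,"fingers":-1}
    - {"x":0,"y":0,"z":-0.06,"wx":0,"wy":0,"wz":0,"fingers":-1}
    - {"x":0.05,"y":0,"z":-0.04,"wx":0,"wy":0,"wz":0,"fingers":-1}
    - {"x":0.05,"y":0,"z":0,"wx":0,"wy":0,"wz":0,"fingers":-1}
    - {"x":0,"y":0,"z":0,"wx":0,"wy":0,"wz":0,"fingers":-1}

```text
clock: 19.45
tool_pos: [0.4564, 0.0619, 0.2128]
eef_rot: [0.777, 0.629, -0.014, -0.003]
contact_force: [-0.2, -0.8, -1.1]
opening: -0.0
```

```bash
python3 - <<'E'
from h import *
p,d,m=snap('scene','s7')
P=cloud(d,m['camera_matrix'],m['world_from_camera'])
c=np.array([.589,-.051]);e=np.array([.981,-.194]);f=np.array([.194,.981])
X=(P[...,:2]-c)@e;Y=(P[...,:2]-c)@f
Z=P[...,2]
k=(abs(Y)<.07)&(X<-.09)&(X>-.25)&(Z>.03)&(Z<.09)&(d>0)
print('panel',k.sum(),np.percentile(X[k],[1,50,99]))
b=(np.hypot(X-.011,Y)<.010)&(Z>.07)&(Z<.12);print('button z',np.median(Z[b]),b.sum())
go(.45,0,.2)
cv2.imwrite('pics/c7.png',cv2.resize(cv2.imread('pics/s7.png')[120:420,180:480],(600,600)))
E
```

```text
panel 723 [-0.10987484 -0.10624858 -0.09032516]
button z 0.09950174667727985 58
t 19.5 pos [0.4559 0.0598 0.2125] units [-0.0743  0.0089  0.017 ] yaw x 77.9 z [-0.026 -0.015 -1.   ] F [-0.33  0.63  0.33] op 0.007
```

View pics/c7.png

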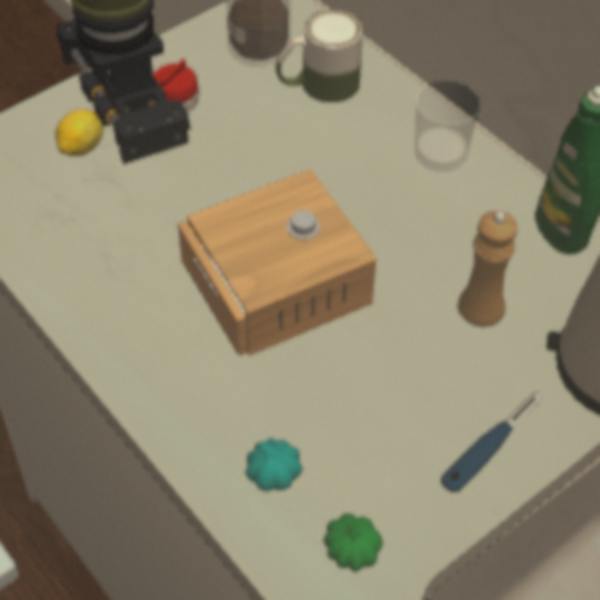

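The tray is shut: the panel at (215,280) is flush with the housing, its outer face measures −110 mm and the button is up. The bystanders are in place and the arm is clear.

```bash
python3 -c "
from h import *
print(finish_job())"
```

```text
the job is handed in; nothing more can be done
None
```

The garlic is in the keeper's bay and the tray is latched shut. I handed the job in at about 19.5 s and it reports no verdict.

- **Release:** I pressed the button with about 4.5 N, and the wrist picture showed the tray sprung out. The panel measured at −210 mm (expected about −209 mm), which is fully out.
- **Placing:** I set the bulb down on the bay floor before opening the fingers. The contact force peaked at 9.5 N. The next wrist picture showed it standing in front of the partition.
- **Closing:** I pushed the tray home with closed fingers. The horizontal push rose to about 10 N, dropped to about 4 N at the click, then rose to about 10.5 N on the stop. With upward force included, the largest reading was about 13 N, under the 25 N limit.
- **Last checks:** With the arm clear, the panel face measured at −110 mm, which is shut. The button top read 99.5 mm against 98 mm nominal, which is up within camera error. In the last picture the lemon, mill, timer and peeler looked to be where they started; I did not measure them.

Two things went less cleanly:

- **Garlic mask:** My first colour mask for the garlic in the wrist view failed. I used the bulb's outline read by eye instead, and it agreed with the overview cameras to about 5 mm.
- **Tilted push:** Part of the push was made with the fingers tilted, which gave an upward force of about 5 N. I straightened the tool before finishing.

The bulb cannot be seen inside the closed keeper, so its final position rests on how it was placed before the gentle push.

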